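# Pull the pressure-sensor card from the card cage

## Task

The pressure-sensor card - the one with the brass hose port on its top edge - is due for calibration. Swing the card cage's retaining bail up and fully back, draw that card up out of its guides by its top edge and set it down, without dropping it, fully home and upright in the free middle slot of the bench stand; then swing the bail down again over the three cards that stay. The other cards must stay seated and the things lying about must be left as they are.

Things in the scene. Friction and masses are not known exactly. Their poses are not given: they have to be found in the camera images.
- bail (a joint): Angle of the cage's retaining bail. 0 = down, its rod across all card tops (1.5 mm above them), holding them in; grows as it swings up and over to the cage's +x side (about the cage's +y); 2.06 = fully back on its stops. Swings freely, slight friction, about 0.1 kg: upright at 1.02, past that its weight carries it back, short of that it falls down.
- bail_grip_left (a point): Centre of the round black ridged grip at the +y end of the bail's rod, outside the end plate: 14 mm thick, 40 mm long, axis along the cage's y, 107 mm from the cage's centre; 116.5 mm above the bench and in line with the card middles when the bail is down. Moves with the bail, 66 mm from the hinge line; its axes turn with it.
- bail_grip_right (a point): Centre of the like grip at the -y end of the bail's rod; either grip serves.
- bail_hinge (a point): Point on the bail's hinge line, which runs along the cage's y: at x 56, y 0, z 82 mm in the cage's frame. In the cage's axes the rod lies at x -56, z +34.5 mm from here when down and at about x +57, z +33 mm when fully back.
- card_cage: Fixed aluminium card cage, 124 (its x) by 152 mm (y), end plates 76 mm tall (rear ears 92). Four slots along x at y -54, -18, 18, 54 mm: paired black upright guides at x -45 and 45 mm, up to 76 mm, 1.5 mm play each side of a card, whose lower edge stands at z 6 mm and must rise 70 mm to be free. Cards have its heading. Origin: centre of underside.
- sensor_card: Pressure-sensor card, in any of the cage's slots: a green circuit card 90 mm wide (its x), board 4 mm thick (y), 104 mm tall (z); along the top, 84 to 104 mm up, an aluminium carrier 8 mm thick, x -43 to 43 mm, to pinch; on it at x -34 mm a brass hose port 15 mm thick, up to 126 mm (the others have a black block there). 0.08 to 0.18 kg. Origin: middle of the lower edge.
- card_a: An ordinary card in the cage: 90 mm wide (its x), board 4 mm thick (y), 104 mm tall (z); along the top, 84 to 104 mm up, an aluminium carrier 8 mm thick, x -43 to 43 mm, to pinch; on it at x -42 to -22 mm a black terminal block 10 mm thick, up to 114.5 mm. Origin: middle of the lower edge.
- card_b: An ordinary card in the cage: 90 mm wide (its x), board 4 mm thick (y), 104 mm tall (z); along the top, 84 to 104 mm up, an aluminium carrier 8 mm thick, x -43 to 43 mm, to pinch; on it at x -42 to -22 mm a black terminal block 10 mm thick, up to 114.5 mm. Origin: middle of the lower edge.
- card_c: An ordinary card in the cage: 90 mm wide (its x), board 4 mm thick (y), 104 mm tall (z); along the top, 84 to 104 mm up, an aluminium carrier 8 mm thick, x -43 to 43 mm, to pinch; on it at x -42 to -22 mm a black terminal block 10 mm thick, up to 114.5 mm. Origin: middle of the lower edge.
- card_stand: Fixed grey plastic bench stand, a block 116 (its x) by 118 (y) by 42 mm tall on a thin 130 by 126 mm foot plate, with three slots along x at y -40, 0 and 40 mm, each 94.5 mm long, 7 mm wide with a 3 mm chamfer at the mouth, 32 mm deep (floor 10 mm above the bench). The outer slots hold a card each, the middle one is free. Origin: centre of the underside; z up.
- stand_slot (a point): Centre of the floor of the free middle slot, 10 mm above the bench; axes as the stand's. A card that is fully home has its origin here, its lower edge along x.
- stand_card_left: An ordinary card standing in the stand's slot at y = +40 mm: 90 mm wide (its x), board 4 mm thick (y), 104 mm tall (z); along the top, 84 to 104 mm up, an aluminium carrier 8 mm thick, x -43 to 43 mm, to pinch; on it at x -42 to -22 mm a black terminal block 10 mm thick, up to 114.5 mm. Origin: middle of the lower edge.
- stand_card_right: The same in the slot at y = -40 mm: 90 mm wide (its x), board 4 mm thick (y), 104 mm tall (z); along the top, 84 to 104 mm up, an aluminium carrier 8 mm thick, x -43 to 43 mm, to pinch; on it at x -42 to -22 mm a black terminal block 10 mm thick, up to 114.5 mm. Origin: middle of the lower edge.
- oil_bottle: A white squeeze oil bottle with a red cap and thin spout, 53 mm across and 150 mm tall, standing. Origin: centre of its underside.
- mug: A pale mug, 78 mm across (116 mm with its handle) and 101 mm tall, standing. Origin: centre of its underside.
- screwdriver: A red-handled screwdriver lying on the bench, 200 mm long along its own y (handle towards +y), 29 mm high. Origin: middle of its underside.
- tee_fitting: A small steel tee pipe fitting, 39 x 56 x 19 mm, lying on the bench. Origin: middle of its underside.
- wrench: A combination wrench lying flat, 184 mm long along its own y, 30 mm wide, 9 mm high. Origin: middle of its underside.
- small_gauge: A small white dial pressure gauge lying on its back, 68 x 56 x 17 mm. Origin: middle of its underside.
- tape_roll: A roll of thread-seal tape with a blue disc, 52 mm across, 13 mm high, lying flat. Origin: middle of its underside.
Not all that is in view belongs to the job. Leave any orange look-alike of the sensor_card alone.

How it is judged (in metres and radians):
On the way, in this order (a step that is already met when the one before it is completed fails the run):
1. the bail is swung fully back, the sensor card still in its slot (value of joint bail above 1.9 rad and z of sensor_card in the frame of card_cage below 0.02 m), for 0.2 s.
2. the sensor card is drawn up clear of the guides (z of sensor_card in the frame of card_cage above 0.078 m), for 0.1 s.
3. the sensor card stands fully home in the stand's free slot, let go (x of sensor_card in the frame of stand_slot between -0.006 and 0.006 m and y of sensor_card in the frame of stand_slot between -0.004 and 0.004 m and z of sensor_card in the frame of stand_slot between -0.004 and 0.004 m and angle between sensor_card's own z axis and vertical below 0.12 rad and angle between the y axis of sensor_card and the y axis of card_stand, either way round below 0.08 rad and contact force between the fingers and sensor_card below 0.1 N and value of joint bail above 1.5 rad), for 0.2 s.
4. the bail is down again (value of joint bail below 0.08 rad), for 0.2 s.
At the end, for the whole second after the job is handed in: The sensor card stands home in the stand's free slot (4 mm in height, 6 mm along, 4 mm across, 0.08 rad in line, lean under 0.12 rad); the bail is down (within 0.08 rad); the other cage and stand cards are seated within 4 mm in height; all at rest and released (x of sensor_card in the frame of stand_slot between -0.006 and 0.006 m and y of sensor_card in the frame of stand_slot between -0.004 and 0.004 m and z of sensor_card in the frame of stand_slot between -0.004 and 0.004 m and angle between sensor_card's own z axis and vertical below 0.12 rad and angle between the y axis of sensor_card and the y axis of card_stand, either way round below 0.08 rad and value of joint bail below 0.08 rad and linear speed of sensor_card below 0.02 m/s and velocity of joint bail below 0.05 rad/s and z of each of card_a, card_b, card_c in the frame of card_cage below 0.01 m and z of each of stand_card_left, stand_card_right in the frame of card_stand below 0.014 m); the robot touches nothing.
It fails at once if the sensor card is let go while its lower edge is more than 35 mm above the bench (height (world z) of sensor_card above 0.035 m and contact force between the fingers and sensor_card below 0.02 N).
It fails at once if the sensor card is tipped more than 0.5 rad (angle between sensor_card's own z axis and vertical above 0.5 rad).
It fails at once if another card is shifted more than 20 mm (distance of any of card_a, card_b, card_c, stand_card_left, stand_card_right from where it was at the start of the episode above 0.02 m).
It fails at once if a bystander is pushed more than 25 mm or tipped over (distance of any of oil_bottle, mug, screwdriver, tee_fitting, wrench, small_gauge, tape_roll from where it was at the start of the episode above 0.025 m or angle between any of oil_bottle, mug's own z axis and vertical above 0.5 rad).
It also fails if it takes over 66 s, if anything falls off the work surface, if the arm or the gripper's body presses on something with over 40 N, if the wrist force passes 120 N, or if a joint passes its speed limit or range.

## Robot

A 7-joint arm with a two-finger parallel gripper is mounted at the origin on a cart in front of the work surface, level with it; the furniture and walls round the work are solid. World frame = base frame: x ahead of the robot, y to its left, z up, the work surface at z = 0. Lengths are in m, angles in degrees, forces in N, time in s.
With the tool pointing down it reaches from about 0.4 to 0.85 m from the base axis. Payload 6.9 kg.
Tool frame: the origin (TCP) lies at the centre of the arm's flange, where the gripper is bolted on; the fingertips stand 173 mm ahead of it and the grasp point (between the pads) lies 155 mm ahead of it (env.grasp_offset is the distance from the TCP to the grasp point, in m); z points along the fingers, y is the line along which they close (so a half turn about z gives the same grasp; the last joint's range is limited). The gripper opens to 85 mm and grips with 20 to 120 N. Pads are 22 mm wide; open, the fingers measure 114 mm over their backs; the gripper's body (76 mm by 85 mm) begins 54 mm behind the grasp point. The pads swing forward as they close: fully open they stand 13 mm farther back than shut.
Start: joints at [-66.263, 29.078, -13.613, 85.955, 7.202, 65.827, -8.869], TCP at [0.19, 0.595, 0.405] pointing down, gripper open.
Joint ranges: [-176.47, 176.47], [-13.61, 117.27], [-81.72, 77.17], [0.22, 143.17], [-87.28, 267.28], [10, 112.55], [-165.47, 165.47]. Speed limits (degrees/s): [136.94, 136.94, 180, 180, 180, 180, 180].

## Interface

Orientations are given as a 3x3 rotation matrix whose columns are the frame's x, y, z axes.
In Python, from workcell import sensors, imaging, close_job, spotter, env gives the robot as it stands. The module is installed in compiled form; this text tells all that it offers.
- The arm moves only by the tool carry_out, never from a script. Its argument "increments" is a list of rows, each a list of 3 entries, a list of its own where there are three numbers: the turn, a rotation vector about the tool's x, y, z in degrees, then the shift along the tool's x, y, z in m, then the finger opening in m, from 0 to 0.0854. A call has exactly 8 rows; each row is the pose to reach, as a shift and turn from the pose commanded when the call began, along the tool's axes at that moment; what a row does not reach only later rows make up. A row lasts 1/12 s, in which the tool goes at most 41.7 mm and 7.16 degrees, less where a joint would pass 70% of its speed; a pose out of reach is approached as far as the arm can. A call with a gripper value outside its range is refused whole. The fingers move at their own pace and stop on an object; "grip_force" is the grip in N (left out, the last holds). Time passes only in rows, so rows that repeat a pose let the fingers close, or fill a call up. It gives the time, the measured TCP pose, the force, the opening and the grip force at its end, in the units of the state.
- sensors.get_obs(): the state, without advancing time (a new reading comes with each control period).
- imaging.grab_frame(name): name is "side" or "top"; returns (picture, depth): 384x512x3 uint8, red, green, blue; 384x512 float32, m along the optical axis (not along the pixel's ray), 0 where there is no reading.
- imaging.camera_params(name): a dict with "fx", "fy", "cx", "cy" (pixels), "world_to_cam" (4x4, takes a point from world to camera coordinates). Camera axes: x right, y up, looking along -z (the intrinsics and any distortion apply to the point x, -y, -z); pixel columns grow to the right and rows downward; lengths in m; the calibration is good to about 2 mm. A picture is of the moment at which its call begins. camera_params takes no time and is no camera call.
- close_job(): hands the job in; it is judged then, once.
Trained networks look in the newest picture that a camera, given by its name, has taken for a name from the list of things; names that differ only in an ending like _2 or _b are one class to them, and where a whole thing is asked for, a point or a joint stands for the part that bears it (a point fixed in the world has none). Each returns a list of dicts, best first, with "score" (0 to 1); they miss things now and then, are a little off and sometimes report something else, mostly with a low value. They report only what shows in the picture. A call takes as long as a camera call. They do not tell look-alikes from the thing itself.
- spotter.recognise(camera, thing): "xyz" ([x, y, z] in m, in world coordinates, good to about 4 mm: the middle of the surface that is visible of it).
- spotter.trace(camera, thing): "pixels" (384x512 bool, what is visible of it).
- spotter.spot_point(camera, thing): "xyz" ([x, y, z] in m, in world coordinates, good to about 4 mm: a listed point, or the origin of a listed thing).
The state is a dict: "time": time; "q": joint angles; "dq": joint speeds; "joint_efforts": joint torques, N m; "tool_pos": TCP position; "tcp_rot": TCP orientation; "contact_force": force on the tool from outside, world axes, zero at the start; "ft_torque": the same for the moment, N m; "width": finger opening in m; "gripper_force": force on a finger pad.
Only numpy, scipy, OpenCV 4.12 (cv2) and the standard library are available. Lean on these libraries where they do the work, as an engineer would, in place of code of your own. Each camera call takes 0.05 s, during which the arm holds its last target. There are 200 camera calls.

## Working session

There is one attempt and no reset: what is moved stays moved. The work goes in short steps, Python scripts to look and compute and a tool call to move; the robot and the scene stay as the last step left them, time stands still between calls to the robot, and variables do not carry over. Pictures are saved under pics/ and viewed, at most 10 in all, crops included, and the job is handed in when it is done.

Besides the shell and the picture viewer there is one more tool, called after "Request:" in YAML: its name, and indented under it one key for each argument. carry_out: Moves the arm, as the interface text tells. Its arguments: {"type":"object","properties":{"increments":{"type":"array","items":{"type":"array"}},"grip_force":{"type":"number"}},"required":["increments"]}

```bash
mkdir -p pics; python3 - <<'E'
from workcell import sensors, imaging, spotter, env
import cv2, numpy as np
for c in ("top","side"):
    p,d=imaging.grab_frame(c); cv2.imwrite(f"pics/{c}0.png",cv2.resize(p[:,:,::-1],(800,600)))
    k=imaging.camera_params(c); print(c,k["fx"],np.round(np.linalg.inv(k["world_to_cam"]),3).tolist())
    for t in ["card_cage","bail_hinge","bail_grip_left","bail_grip_right","sensor_card","stand_slot","card_stand"]:
        print(t,[(np.round(r["xyz"],4).tolist(),round(float(r["score"]),2)) for r in spotter.spot_point(c,t)[:3]])
s=sensors.get_obs(); print(s["time"],s["tool_pos"],np.round(s["tcp_rot"],3).tolist(),s["width"])
E
```

```text
top 421.77334295986975 [[0.009, 0.988, -0.154, 0.309], [-1.0, 0.009, 0.001, -0.051], [0.002, 0.154, 0.988, 1.536], [0.0, 0.0, 0.0, 1.0]]
card_cage [([0.4754, -0.201, 0.0006], 0.81), ([0.4751, -0.1478, 0.0025], 0.53)]
bail_hinge [([0.5285, -0.2039, 0.0845], 0.89)]
bail_grip_left [([0.4797, -0.0934, 0.1159], 0.59)]
bail_grip_right [([0.4673, -0.3061, 0.1172], 0.59)]
sensor_card [([0.6608, 0.1262, -0.0001], 0.6), ([0.4678, -0.2542, 0.0068], 0.56), ([0.528, -0.2045, 0.088], 0.31)]
stand_slot [([0.5307, 0.2616, 0.0096], 0.98)]
card_stand [([0.5314, 0.2639, -0.0004], 0.77)]
side 361.49162393786236 [[0.981, 0.106, -0.162, 0.349], [-0.193, 0.466, -0.863, -1.079], [-0.016, 0.878, 0.478, 0.669], [0.0, 0.0, 0.0, 1.0]]
card_cage [([0.4736, -0.2016, 0.0035], 0.61), ([0.5265, 0.2624, 0.0012], 0.16)]
bail_hinge [([0.5294, -0.2045, 0.0828], 0.57)]
bail_grip_left [([0.4825, -0.0944, 0.1156], 0.53), ([0.386, 0.0109, 0.0012], 0.38)]
bail_grip_right [([0.462, -0.308, 0.1168], 0.51)]
sensor_card [([0.6561, 0.1271, -0.0017], 0.74)]
stand_slot [([0.5313, 0.2627, 0.0137], 0.65)]
card_stand [([0.528, 0.2625, 0.0023], 0.65)]
0.8 [0.18997733 0.59540579 0.40470746] [[-0.953, 0.304, 0.0], [0.304, 0.953, 0.0], [0.0, 0.0, -1.0]] 0.08569674769741184
```

View pics/top0.png

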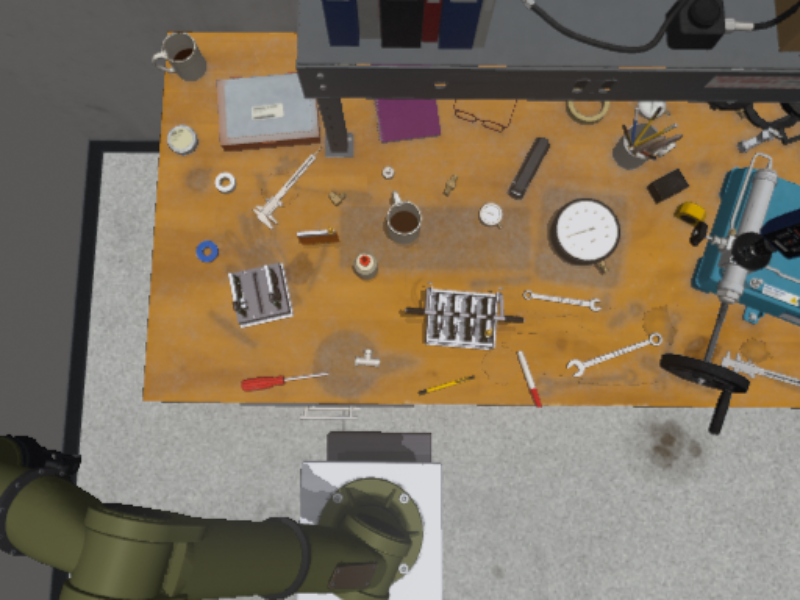

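View pics/side0.png

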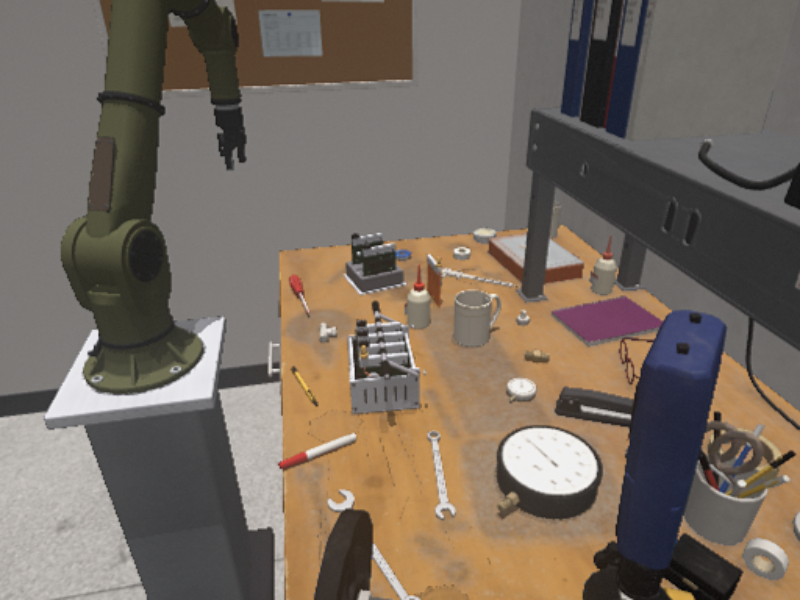

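```bash
cat > h.py <<'E'
from workcell import sensors, imaging, spotter, env
import cv2, numpy as np
def cloud(c,d):
    k=imaging.camera_params(c); v,u=np.nonzero(d>0); z=d[v,u]
    P=np.c_[(u-k["cx"])/k["fx"]*z,-(v-k["cy"])/k["fy"]*z,-z,np.ones(len(z))]
    out=np.full(d.shape+(3,),np.nan); out[v,u]=(P@np.linalg.inv(k["world_to_cam"]).T)[:,:3]; return out
E
python3 - <<'E'
from h import *
p,d=imaging.grab_frame("top"); C=cloud("top",d)
a=cv2.resize(p[175:235,255:340,::-1],None,fx=6,fy=6,interpolation=cv2.INTER_CUBIC)
b=cv2.resize(p[160:220,140:195,::-1],None,fx=5,fy=5,interpolation=cv2.INTER_CUBIC)
p2,d2=imaging.grab_frame("side"); D=cloud("side",d2)
e=cv2.resize(p2[185:268,215:280,::-1],None,fx=4,fy=4,interpolation=cv2.INTER_CUBIC)
W=np.zeros((600,800,3),np.uint8); W[:360,:510]=a; W[:300,515:790]=b; W[260+0:592,530:790]=e[:332]
cv2.imwrite("pics/crop.png",W)
def rect(M,x,y,z0,z1,r=.13):
    q=M.reshape(-1,3); q=q[np.isfinite(q).all(1)]
    q=q[(np.hypot(q[:,0]-x,q[:,1]-y)<r)&(q[:,2]>z0)&(q[:,2]<z1)]
    return len(q),cv2.minAreaRect(q[:,:2].astype(np.float32)*1000),np.median(q[:,2])
for n,M in(("top",C),("side",D)):
    print(n,"stand",rect(M,.53,.262,.034,.05),rect(M,.53,.262,.095,.12))
    print(n,"foot",rect(M,.53,.262,.02,.05))
    print(n,"cage",rect(M,.475,-.2,.02,.093,.12),rect(M,.475,-.2,.096,.107,.1))
    r=rect(M,.475,-.2,.109,.13,.14); print(r)
# averaged network points
for c in("top","side"):
    for t in ["card_cage","bail_hinge","bail_grip_left","bail_grip_right","stand_slot","card_stand","stand_card_left","stand_card_right","card_a","oil_bottle","mug"]:
        print(c,t,[np.round(r["xyz"],4).tolist()+[round(float(r["score"]),2)] for r in spotter.spot_point(c,t)[:3]])
E
```

```text
top stand (706, ((527.6244506835938, 262.064697265625), (117.74136352539062, 118.59684753417969), 13.61622428894043), np.float64(0.042166536413613454)) (132, ((527.2259521484375, 262.37774658203125), (84.65787506103516, 89.20867919921875), 13.16639232635498), np.float64(0.1125983776717776))
top foot (771, ((527.6244506835938, 262.064697265625), (117.74136352539062, 118.59684753417969), 13.61622428894043), np.float64(0.04179046743748405))
top cage (623, ((477.6504211425781, -201.8353271484375), (168.76388549804688, 134.6211700439453), 85.43431091308594), np.float64(0.07166142520334273)) (71, ((474.7989807128906, -201.25961303710938), (168.97694396972656, 94.79365539550781), 86.6058578491211), np.float64(0.10406252617080836))
(433, ((472.17083740234375, -201.9764404296875), (256.9671325683594, 83.81935119628906), 84.9754409790039), np.float64(0.11993965587747324))
side stand (237, ((530.6194458007812, 259.490234375), (119.14027404785156, 120.46653747558594), 12.092254638671875), np.float64(0.04177111845586434)) (212, ((528.99560546875, 259.9590759277344), (86.6303482055664, 95.14292907
[... 1436 characters left out ...]
[[0.474, -0.2013, 0.0019, 0.63], [0.4628, -0.3088, 0.1161, 0.54]]
side bail_hinge [[0.5301, -0.2043, 0.0849, 0.56], [0.7249, -0.278, -0.0016, 0.55]]
side bail_grip_left [[0.4805, -0.0934, 0.1164, 0.84]]
side bail_grip_right [[0.4604, -0.3092, 0.1168, 0.72]]
side stand_slot [[0.5283, 0.2624, 0.0122, 0.93], [0.6342, 0.3928, -0.0027, 0.62], [0.5282, -0.2065, 0.0842, 0.16]]
side card_stand [[0.5292, 0.2655, -0.0023, 0.76]]
side stand_card_left [[0.5157, 0.3017, 0.0093, 0.7], [0.3867, 0.0108, -0.0012, 0.25]]
side stand_card_right [[0.5396, 0.2206, 0.0077, 0.83], [0.53, 0.2631, 0.0013, 0.52]]
side card_a []
side oil_bottle [[0.5944, 0.0162, 0.0034, 0.96]]
side mug [[0.7141, -0.0663, 0.0013, 0.88]]
```

View pics/crop.png

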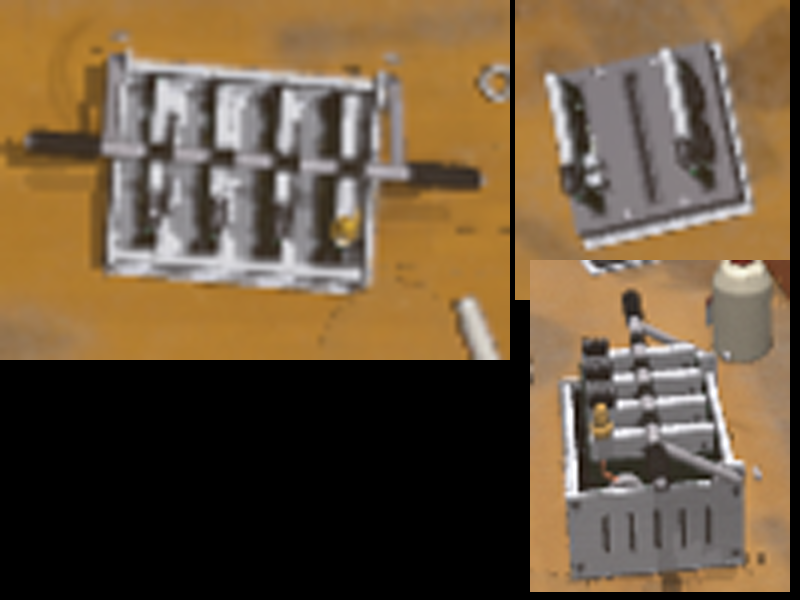

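Request:
carry_out:
  increments:
    - [[0, 0, 3], [-0.034, -0.021, 0], 0.085]
    - [[0, 0, 6], [-0.068, -0.042, 0], 0.085]
    - [[0, 0, 10], [-0.102, -0.063, 0], 0.085]
    - [[0, 0, 13], [-0.136, -0.084, 0], 0.085]
    - [[0, 0, 16], [-0.17, -0.105, 0], 0.085]
    - [[0, 0, 20], [-0.204, -0.126, 0], 0.085]
    - [[0, 0, 23], [-0.238, -0.147, 0], 0.085]
    - [[0, 0, 26], [-0.272, -0.168, 0], 0.085]
  grip_force: 30

```text
time: 2.67
tool_pos: [0.399, 0.351, 0.405]
tcp_rot: [[-0.721, 0.693, 0.001], [0.693, 0.721, 0.0], [-0.0, 0.001, -1.0]]
contact_force: [1.1, 0.8, -0.3]
width: 0.0849
gripper_force: 0.0
```

```bash
cat >> h.py <<'E'
from scipy.spatial.transform import Rotation as R
def st():
    s=sensors.get_obs(); r=np.array(s["tcp_rot"]); psi=np.degrees(np.arctan2(r[1,1],r[0,1]))
    print("t",round(s["time"],2),"pos",np.round(s["tool_pos"],4),"psi",round(psi,2),"tilt",np.round(r[:2,2],4),"F",np.round(s["contact_force"],1),"w",round(s["width"],4),"gf",s["gripper_force"],"q",np.round(s["q"],1)); return s
def go(target,psi,frm=None):
    """shift and turn in tool axes from current (or given pos,psi z-down) to target"""
    s=sensors.get_obs(); r=np.array(s["tcp_rot"]); p=np.array(s["tool_pos"])
    if frm is not None:
        a=np.radians(frm[1]); p=np.array(frm[0]); r=np.array([[-np.sin(a),np.cos(a),0],[np.cos(a),np.sin(a),0],[0,0,-1]])
    a=np.radians(psi); g=np.array([[-np.sin(a),np.cos(a),0],[np.cos(a),np.sin(a),0],[0,0,-1]])
    print("turn",np.round(R.from_matrix(r.T@g).as_rotvec(degrees=True),2),"shift",np.round(r.T@(np.array(target)-p),4))
E
python3 - <<'E'
from h import *
st(); go((.482,-.09,.36),-5)
E
```

```text
t 2.67 pos [0.399 0.351 0.405] psi 46.16 tilt [0.0005 0.0005] F [ 1.1  0.8 -0.3] w 0.0849 gf 0.0 q [-40.9  20.5  -4.3 100.1   1.8  59.4   0.3]
turn [ 4.000e-02 -2.000e-02  5.116e+01] shift [-0.3654 -0.2606  0.0448]
```

Request:
carry_out:
  increments:
    - [[0, 0, 3.4], [-0.024, -0.017, 0], 0.085]
    - [[0, 0, 6.8], [-0.048, -0.034, 0], 0.085]
    - [[0, 0, 10.2], [-0.073, -0.052, 0], 0.085]
    - [[0, 0, 13.6], [-0.098, -0.07, 0], 0.085]
    - [[0, 0, 17], [-0.122, -0.087, 0], 0.085]
    - [[0, 0, 20.4], [-0.146, -0.104, 0], 0.085]
    - [[0, 0, 23.8], [-0.17, -0.122, 0], 0.085]
    - [[0, 0, 27.2], [-0.195, -0.139, 0], 0.085]

```text
time: 3.33
tool_pos: [0.4429, 0.1161, 0.405]
tcp_rot: [[-0.325, 0.946, 0.0], [0.946, 0.325, 0.0], [0.0, 0.001, -1.0]]
contact_force: [1.5, -0.1, -0.3]
width: 0.0849
gripper_force: 0.0
```

```bash
python3 - <<'E'
from h import *
st(); go((.482,-.09,.36),-5)
E
```

```text
t 3.33 pos [0.4429 0.1161 0.405 ] psi 18.95 tilt [0.0005 0.0003] F [ 1.5 -0.1 -0.3] w 0.0849 gf 0.0 q [-22.9  14.2   6.6 110.   -1.9  55.9   3.5]
turn [ 3.000e-02 -1.000e-02  2.395e+01] shift [-0.2076 -0.0299  0.0449]
```

Request:
carry_out:
  increments:
    - [[0, 0, 3], [-0.03, -0.004, 0.006], 0.085]
    - [[0, 0, 6], [-0.06, -0.009, 0.012], 0.085]
    - [[0, 0, 9], [-0.09, -0.013, 0.018], 0.085]
    - [[0, 0, 12], [-0.12, -0.017, 0.025], 0.085]
    - [[0, 0, 16], [-0.15, -0.021, 0.032], 0.085]
    - [[0, 0, 20], [-0.18, -0.026, 0.04], 0.085]
    - [[0, 0, 24], [-0.2076, -0.03, 0.045], 0.085]
    - [[0, 0, 24], [-0.2076, -0.03, 0.045], 0.085]

```text
time: 4.0
tool_pos: [0.4827, -0.094, 0.3591]
tcp_rot: [[0.096, 0.995, -0.0], [0.995, -0.096, -0.003], [-0.003, 0.0, -1.0]]
contact_force: [1.0, 0.1, 0.3]
width: 0.0849
gripper_force: 0.0
```

Request:
carry_out:
  increments:
    - [[0, 0, 0], [0, 0, 0.025], 0.085]
    - [[0, 0, 0], [0, 0, 0.05], 0.085]
    - [[0, 0, 0], [0, 0, 0.07], 0.085]
    - [[0, 0, 0], [0, 0, 0.085], 0.085]
    - [[0, 0, 0], [0, 0, 0.088], 0.05]
    - [[0, 0, 0], [0, 0, 0.088], 0.03]
    - [[0, 0, 0], [0, 0, 0.088], 0.03]
    - [[0, 0, 0], [0, 0, 0.088], 0.03]

```text
time: 4.67
tool_pos: [0.4831, -0.0885, 0.2728]
tcp_rot: [[0.085, 0.996, 0.002], [0.996, -0.085, -0.0], [-0.0, 0.002, -1.0]]
contact_force: [0.0, -0.3, 0.3]
width: 0.0385
gripper_force: 0.0
```

```bash
python3 - <<'E'
from h import *
st()
p,d=imaging.grab_frame("top"); p2,_=imaging.grab_frame("side")
W=np.hstack([cv2.resize(p[165:245,255:345,::-1],(440,391)),cv2.resize(p2[150:270,200:280,::-1],(300,391))])
cv2.imwrite("pics/g1.png",W)
for c in("top","side"): print([np.round(r["xyz"],4).tolist()+[round(float(r["score"]),2)] for r in spotter.spot_point(c,"bail_grip_left")[:2]])
E
```

```text
t 4.67 pos [ 0.4831 -0.0885  0.2728] psi -4.88 tilt [ 0.002  -0.0002] F [ 0.  -0.3  0.3] w 0.0385 gf 0.0 q [ -2.   27.1  13.8 116.1 -10.2  37.7  13.5]
[]
[[0.4814, -0.0927, 0.1134, 0.53]]
```

View pics/g1.png

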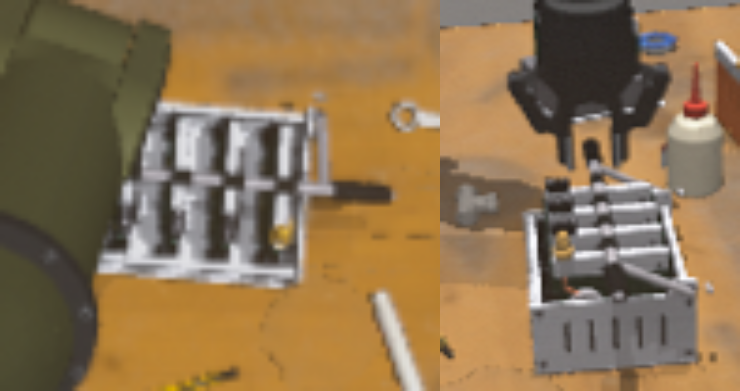

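Request:
carry_out:
  increments:
    - [[0, 0, 0], [0, 0, 0], 0.008]
    - [[0, 0, 0], [0, 0, 0], 0.008]
    - [[0, 0, 0], [0, 0, 0], 0.008]
    - [[0, 0, 0], [0, 0, 0], 0.008]
    - [[0, 0, 0], [0, 0, 0], 0.008]
    - [[0, 0, 0], [0, 0, 0], 0.008]
    - [[0, 0, 0], [0, 0, 0], 0.008]
    - [[0, 0, 0], [0, 0, 0], 0.008]
  grip_force: 25

```text
time: 5.53
tool_pos: [0.4826, -0.0885, 0.2721]
tcp_rot: [[0.085, 0.996, 0.0], [0.996, -0.085, 0.0], [0.0, 0.0, -1.0]]
contact_force: [-1.7, 1.3, 6.1]
width: 0.0131
gripper_force: 24.4
```

```bash
python3 - <<'E'
from h import *
st()
# arc in tool axes (tool y = cage x, tool z = down), theta steps
for th in np.linspace(0,2.08,17)[1:]:
    a0=np.arctan2(34.5,-56); a=a0-th
    print(round(th,2),np.round(65.8*np.cos(a)+56,1),np.round(-(65.8*np.sin(a)-34.5),1))
E
```

```text
t 5.53 pos [ 0.4826 -0.0885  0.2721] psi -4.89 tilt [0.0003 0.0001] F [-1.7  1.3  6.1] w 0.0131 gf 24.38874453306198 q [ -2.   27.2  13.7 116.2 -10.2  37.7  13.5]
0.13 4.9 -7.0
0.26 10.7 -13.3
0.39 17.3 -18.7
0.52 24.5 -23.3
0.65 32.3 -26.9
0.78 40.4 -29.4
0.91 48.9 -30.9
1.04 57.4 -31.3
1.17 65.9 -30.5
1.3 74.3 -28.7
1.43 82.3 -25.8
1.56 89.9 -21.9
1.69 96.9 -17.0
1.82 103.3 -11.3
1.95 108.8 -4.8
2.08 113.4 2.4
```

Request:
carry_out:
  increments:
    - [[0, 0, 0], [0, 0.005, -0.007], 0.008]
    - [[0, 0, 0], [0, 0.0107, -0.0133], 0.008]
    - [[0, 0, 0], [0, 0.0173, -0.0187], 0.008]
    - [[0, 0, 0], [0, 0.0245, -0.0233], 0.008]
    - [[0, 0, 0], [0, 0.0323, -0.0269], 0.008]
    - [[0, 0, 0], [0, 0.0404, -0.0294], 0.008]
    - [[0, 0, 0], [0, 0.0489, -0.0309], 0.008]
    - [[0, 0, 0], [0, 0.0574, -0.0313], 0.008]

```text
time: 6.2
tool_pos: [0.5401, -0.0932, 0.304]
tcp_rot: [[0.085, 0.996, -0.001], [0.996, -0.085, 0.001], [0.0, -0.001, -1.0]]
contact_force: [-3.3, 1.5, 3.0]
width: 0.0128
gripper_force: 25.3
```

```bash
python3 - <<'E'
from h import *
st()
E
```

```text
t 6.2 pos [ 0.5401 -0.0932  0.304 ] psi -4.88 tilt [-0.0007  0.0005] F [-3.3  1.5  3. ] w 0.0128 gf 25.290980637073517 q [ -2.4  28.8  14.5 105.8  -9.6  46.6  12.1]
```

Smooth, low force; second half of the arc.

Request:
carry_out:
  increments:
    - [[0, 0, 0], [0, 0.0085, 0.0008], 0.008]
    - [[0, 0, 0], [0, 0.0169, 0.0026], 0.008]
    - [[0, 0, 0], [0, 0.0249, 0.0055], 0.008]
    - [[0, 0, 0], [0, 0.0325, 0.0094], 0.008]
    - [[0, 0, 0], [0, 0.0395, 0.0143], 0.008]
    - [[0, 0, 0], [0, 0.0459, 0.02], 0.008]
    - [[0, 0, 0], [0, 0.0514, 0.0265], 0.008]
    - [[0, 0, 0], [0, 0.0548, 0.0315], 0.008]

```text
time: 6.87
tool_pos: [0.595, -0.098, 0.2703]
tcp_rot: [[0.085, 0.996, -0.001], [0.996, -0.085, 0.0], [0.0, -0.001, -1.0]]
contact_force: [-3.3, 2.3, 2.9]
width: 0.0133
gripper_force: 26.0
```

```bash
python3 - <<'E'
from h import *
st()
E
```

```text
t 6.87 pos [ 0.595  -0.098   0.2703] psi -4.88 tilt [-0.0007  0.0001] F [-3.3  2.3  2.9] w 0.0133 gf 25.98461240530014 q [ -1.4  35.2  13.5  99.5 -10.7  46.6  12.3]
```

Request:
carry_out:
  increments:
    - [[0, 0, 0], [0, 0, 0], 0.05]
    - [[0, 0, 0], [0, 0, 0], 0.05]
    - [[0, 0, 0], [0, 0, 0], 0.05]
    - [[0, 0, 0], [0, 0, -0.02], 0.05]
    - [[0, 0, 4], [0, 0, -0.05], 0.05]
    - [[0, 0, 11], [0, 0, -0.08], 0.05]
    - [[0, 0, 18], [0, 0, -0.11], 0.05]
    - [[0, 0, 25], [0, 0, -0.13], 0.024]

```text
time: 7.53
tool_pos: [0.5944, -0.0988, 0.4052]
tcp_rot: [[0.504, 0.864, 0.005], [0.864, -0.504, -0.001], [0.002, 0.004, -1.0]]
contact_force: [0.2, -0.1, -0.1]
width: 0.0392
gripper_force: 0.0
```

```bash
python3 - <<'E'
from h import *
st()
p,d=imaging.grab_frame("top"); C=cloud("top",d); p2,d2=imaging.grab_frame("side"); D=cloud("side",d2)
W=np.hstack([cv2.resize(p[165:245,255:345,::-1],(440,391)),cv2.resize(p2[150:270,200:280,::-1],(300,391))])
cv2.imwrite("pics/g2.png",W)
for c in("top","side"):
  for t in ("sensor_card","card_cage","bail_grip_right","bail_grip_left"): print(c,t,[np.round(r["xyz"],4).tolist()+[round(float(r["score"]),2)] for r in spotter.spot_point(c,t)[:3]])
for n,M,im in(("top",C,p),("side",D,p2)):
    q=M.reshape(-1,3); rgb=im.reshape(-1,3).astype(int); ok=np.isfinite(q).all(1)
    o=np.array([.4699,-.256]); e=np.array([[.9963,-.0854],[.0854,.9963]])
    l=(q[:,:2]-o)@e.T
    m=ok&(abs(l[:,0])<.055)&(abs(l[:,1])<.014)&(q[:,2]>.100)&(q[:,2]<.114)
    if m.sum()>5: print(n,m.sum(),"carrier local",np.round(l[m].min(0),4),np.round(l[m].max(0),4),np.round(np.median(l[m],0),4),"z",np.median(q[m,2]),"slope",np.polyfit(l[m,0],l[m,1],1))
    b=ok&(abs(l[:,0])<.06)&(abs(l[:,1])<.03)&(q[:,2]>.113)&(rgb[:,0]-rgb[:,2]>50)
    if b.sum(): print("brass",b.sum(),np.round(l[b].mean(0),4),np.round(q[b].mean(0),4))
E
```

```text
t 7.53 pos [ 0.5944 -0.0988  0.4052] psi -30.28 tilt [ 0.0047 -0.0006] F [ 0.2 -0.1 -0.1] w 0.0392 gf 0.0 q [ -7.4  28.2  23.3  89.9 -12.   64.  -11.6]
top sensor_card [[0.6563, 0.1302, -0.0015, 0.65], [0.4701, -0.2548, 0.0075, 0.48], [0.5269, -0.2009, 0.0855, 0.2]]
top card_cage [[0.4761, -0.1987, -0.0025, 0.69], [0.5934, 0.0197, 0.0027, 0.36]]
top bail_grip_right [[0.5791, -0.3155, 0.1107, 0.46]]
top bail_grip_left [[0.4731, -0.2193, 0.0051, 0.67]]
side sensor_card [[0.6556, 0.1311, 0.0003, 0.74]]
side card_cage [[0.4754, -0.198, 0.0023, 0.62]]
side bail_grip_right [[0.5762, -0.317, 0.1133, 0.89], [0.5174, 0.3034, 0.0073, 0.3]]
side bail_grip_left [[0.595, -0.1027, 0.1144, 0.83]]
top 52 carrier local [-0.0433 -0.0041] [0.04   0.0061] [0.0033 0.0018] z 0.10943023640645178 slope [-0.00531189  0.00148363]
brass 15 [-0.0364  0.0009] [ 0.4337 -0.252   0.1231]
side 133 carrier local [-0.045  -0.0068] [0.044 0.005] [-0.0007 -0.0028] z 0.10729456404644633 slope [ 0.01977331 -0.00224873]
brass 26 [-0.0352 -0.0027] [ 0.4346 -0.2557  0.1219]
```

View pics/g2.png

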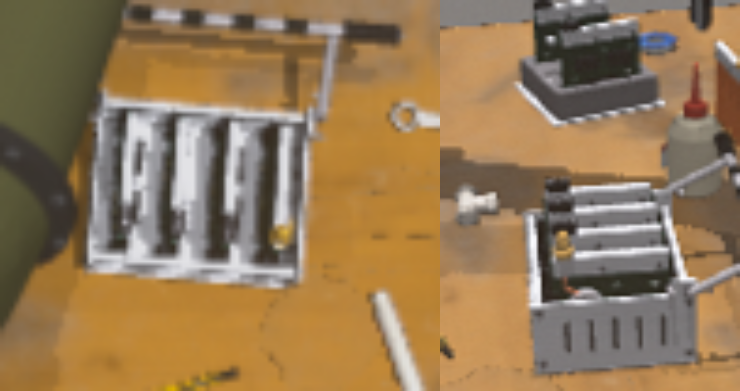

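```bash
python3 - <<'E'
from h import *
go((.470,-.256,.33),-94.9,((.595,-.098,.4005),-29.9)); go((.470,-.256,.33),-94.9)
E
```

```text
turn [ 0.  0. 65.] shift [-0.1993 -0.0296  0.0705]
turn [-5.000e-02  8.000e-02  6.503e+01] shift [-0.1988 -0.029   0.0708]
```

Request:
carry_out:
  increments:
    - [[0, 0, 6], [-0.025, -0.0037, 0], 0.024]
    - [[0, 0, 12], [-0.05, -0.0074, 0], 0.024]
    - [[0, 0, 18], [-0.075, -0.011, 0], 0.024]
    - [[0, 0, 24], [-0.1, -0.0148, 0], 0.024]
    - [[0, 0, 30], [-0.125, -0.0185, 0], 0.024]
    - [[0, 0, 36], [-0.15, -0.022, 0], 0.024]
    - [[0, 0, 42], [-0.175, -0.026, 0.01], 0.024]
    - [[0, 0, 48], [-0.199, -0.0295, 0.02], 0.024]

```text
time: 8.7
tool_pos: [0.4687, -0.257, 0.3814]
tcp_rot: [[0.979, 0.205, 0.001], [0.205, -0.979, -0.001], [0.001, 0.001, -1.0]]
contact_force: [-0.3, 0.1, -0.3]
width: 0.0239
gripper_force: 0.0
```

Request:
carry_out:
  increments:
    - [[0, 0, 6], [0, 0, 0.01], 0.024]
    - [[0, 0, 12], [0, 0, 0.02], 0.024]
    - [[0, 0, 17], [0, 0, 0.03], 0.024]
    - [[0, 0, 17], [0, 0, 0.04], 0.024]
    - [[0, 0, 17], [0, 0, 0.05], 0.024]
    - [[0, 0, 17], [0, 0, 0.05], 0.024]
    - [[0, 0, 17], [0, 0, 0.05], 0.024]
    - [[0, 0, 17], [0, 0, 0.05], 0.024]

```text
time: 9.37
tool_pos: [0.4697, -0.2561, 0.3318]
tcp_rot: [[0.996, -0.084, 0.0], [-0.084, -0.996, -0.0], [0.0, 0.0, -1.0]]
contact_force: [-0.1, 0.1, 0.6]
width: 0.0237
gripper_force: 0.0
```

```bash
python3 - <<'E'
from h import *
st(); go((.470,-.256,.256),-94.9)
p,d=imaging.grab_frame("top"); p2,_=imaging.grab_frame("side")
W=np.hstack([cv2.resize(p[165:245,255:345,::-1],(340,391)),cv2.resize(p2[150:270,200:280,::-1],None,fx=5,fy=5)[:391]])
cv2.imwrite("pics/g3.png",cv2.resize(p2[150:270,195:285,::-1],None,fx=5,fy=5,interpolation=cv2.INTER_CUBIC))
E
```

```text
t 9.37 pos [ 0.4697 -0.2561  0.3318] psi -94.82 tilt [ 0.0004 -0.0002] F [-0.1  0.1  0.6] w 0.0237 gf 0.0 q [  0.   30.1  39.9 106.  -23.9  52.5 -43.7]
turn [ 0.01 -0.02  0.08] shift [ 0.0002 -0.0001  0.0758]
```

View pics/g3.png

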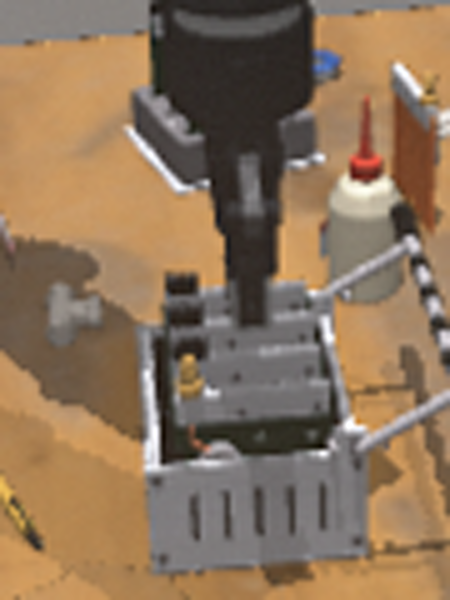

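Request:
carry_out:
  increments:
    - [[0, 0, 0], [0, 0, 0.008], 0.024]
    - [[0, 0, 0], [0, 0, 0.018], 0.024]
    - [[0, 0, 0], [0, 0, 0.028], 0.024]
    - [[0, 0, 0], [0, 0, 0.036], 0.024]
    - [[0, 0, 0], [0, 0, 0.044], 0.024]
    - [[0, 0, 0], [0, 0, 0.05], 0.024]
    - [[0, 0, 0], [0, 0, 0.054], 0.024]
    - [[0, 0, 0], [0, 0, 0.058], 0.024]

```text
time: 10.13
tool_pos: [0.4696, -0.256, 0.2729]
tcp_rot: [[0.996, -0.085, -0.0], [-0.085, -0.996, -0.0], [-0.0, 0.0, -1.0]]
contact_force: [-0.1, -0.4, -0.6]
width: 0.024
gripper_force: 0.0
```

```bash
python3 - <<'E'
from h import *
st(); go((.470,-.256,.256),-94.9)
E
```

```text
t 10.13 pos [ 0.4696 -0.256   0.2729] psi -94.9 tilt [-0.0004 -0.    ] F [-0.1 -0.4 -0.6] w 0.024 gf 0.0 q [  2.6  34.1  36.5 109.9 -28.1  45.1 -40.2]
turn [ 0.    0.02 -0.  ] shift [0.0004 0.     0.0169]
```

No contact; down the rest and close gently.

Request:
carry_out:
  increments:
    - [[0, 0, 0], [0, 0, 0.006], 0.024]
    - [[0, 0, 0], [0, 0, 0.012], 0.024]
    - [[0, 0, 0], [0, 0, 0.017], 0.024]
    - [[0, 0, 0], [0, 0, 0.017], 0.016]
    - [[0, 0, 0], [0, 0, 0.017], 0.004]
    - [[0, 0, 0], [0, 0, 0.017], 0.004]
    - [[0, 0, 0], [0, 0, 0.017], 0.004]
    - [[0, 0, 0], [0, 0, 0.017], 0.004]
  grip_force: 40

```text
time: 10.8
tool_pos: [0.4696, -0.2556, 0.2565]
tcp_rot: [[0.996, -0.085, -0.0], [-0.085, -0.996, 0.0], [-0.0, -0.0, -1.0]]
contact_force: [0.5, 1.4, -1.6]
width: 0.0072
gripper_force: 42.3
```

```bash
python3 - <<'E'
from h import *
s=st(); print(s["ft_torque"])
E
```

```text
t 10.8 pos [ 0.4696 -0.2556  0.2565] psi -94.87 tilt [-0.0002  0.0005] F [ 0.5  1.4 -1.6] w 0.0072 gf 42.32449471950531 q [  3.4  35.3  35.3 110.9 -29.4  43.  -39.1]
[0.33356404 0.12289588 0.04564943]
```

Request:
carry_out:
  increments:
    - [[0, 0, 0], [0, 0, -0.004], 0.004]
    - [[0, 0, 0], [0, 0, -0.01], 0.004]
    - [[0, 0, 0], [0, 0, -0.018], 0.004]
    - [[0, 0, 0], [0, 0, -0.026], 0.004]
    - [[0, 0, 0], [0, 0, -0.034], 0.004]
    - [[0, 0, 0], [0, 0, -0.042], 0.004]
    - [[0, 0, 0], [0, 0, -0.05], 0.004]
    - [[0, 0, 0], [0, 0, -0.058], 0.004]

```text
time: 11.47
tool_pos: [0.4696, -0.2559, 0.3155]
tcp_rot: [[0.996, -0.085, 0.0], [-0.085, -0.996, -0.0], [0.0, 0.0, -1.0]]
contact_force: [-0.4, 1.0, -2.3]
width: 0.0074
gripper_force: 42.3
```

```bash
python3 - <<'E'
from h import *
s=st()
E
```

```text
t 11.47 pos [ 0.4696 -0.2559  0.3155] psi -94.9 tilt [ 0.0004 -0.0002] F [-0.4  1.  -2.3] w 0.0074 gf 42.34165012836456 q [  0.7  31.2  39.1 107.2 -25.1  50.4 -42.8]
```

Request:
carry_out:
  increments:
    - [[0, 0, 0], [0, 0, -0.012], 0.004]
    - [[0, 0, 0], [0, 0, -0.025], 0.004]
    - [[0, 0, 0], [0, 0, -0.038], 0.004]
    - [[0, 0, 0], [0, 0, -0.052], 0.004]
    - [[0, 0, 0], [0, 0, -0.066], 0.004]
    - [[0, 0, 0], [0, 0, -0.08], 0.004]
    - [[0, 0, 0], [0, 0, -0.092], 0.004]
    - [[0, 0, 0], [0, 0, -0.1], 0.004]

```text
time: 12.13
tool_pos: [0.4694, -0.2566, 0.4164]
tcp_rot: [[0.996, -0.086, 0.002], [-0.086, -0.996, -0.002], [0.002, 0.002, -1.0]]
contact_force: [0.6, -0.6, -1.6]
width: 0.0072
gripper_force: 42.4
```

```bash
python3 - <<'E'
from h import *
s=st(); go((.529,.262,.4135),-76.4)
def spotall(t):
  for c in("top","side"):
    imaging.grab_frame(c); print(c,t,[np.round(r["xyz"],4).tolist()+[round(float(r["score"]),2)] for r in spotter.spot_point(c,t)[:3]])
spotall("sensor_card"); spotall("stand_slot")
# card pose from the side view (hanging)
p2,d2=imaging.grab_frame("side"); D=cloud("side",d2); q=D.reshape(-1,3); q=q[np.isfinite(q).all(1)]
pos=np.array(s["tool_pos"]); e=np.array([[.9963,-.0854],[.0854,.9963]])
l=np.c_[(q[:,:2]-pos[:2])@e.T,q[:,2]]
m=(abs(l[:,0])<.06)&(abs(l[:,1])<.02)&(l[:,2]>.14)&(l[:,2]<.25)
print(m.sum(),l[m].min(0),l[m].max(0)); 
b=m&(l[:,2]>.17)&(l[:,2]<.235); A=np.c_[l[b][:,0],l[b][:,2],np.ones(b.sum())]; print("face fit y=a x+b z+c",np.linalg.lstsq(A,l[b][:,1],rcond=None)[0])
for z in(.18,.2,.22):
    k=m&(abs(l[:,2]-z)<.006); print(z,k.sum(),l[k][:,0].min(),l[k][:,0].max())
E
```

```text
t 12.13 pos [ 0.4694 -0.2566  0.4164] psi -94.95 tilt [ 0.0019 -0.0017] F [ 0.6 -0.6 -1.6] w 0.0072 gf 42.39757418632507 q [ -2.8  25.1  43.5  99.  -19.1  63.4 -48.3]
turn [  0.11  -0.1  -18.55] shift [ 0.0146 -0.5218  0.0022]
top sensor_card [[0.6615, 0.1269, -0.0012, 0.77], [0.4741, -0.1487, 0.003, 0.58]]
side sensor_card [[0.4758, -0.2574, 0.1635, 0.88], [0.6576, 0.1282, 0.0, 0.47]]
top stand_slot [[0.5284, 0.2622, 0.0101, 0.8]]
side stand_slot [[0.5294, 0.2643, 0.0115, 0.58]]
944 [-0.04492883 -0.0176988   0.16318054] [0.04499994 0.00317302 0.24995277]
face fit y=a x+b z+c [ 0.01711796 -0.04407139  0.00573928]
0.18 127 -0.04344326083338618 0.04499993524401045
0.2 128 -0.04492883448076208 0.042493995348287864
0.22 133 -0.04393793166753496 0.04295305282237936
```

Request:
carry_out:
  increments:
    - [[0, 0, 0], [0, -0.015, 0], 0.004]
    - [[0, 0, -1], [0.001, -0.045, 0], 0.004]
    - [[0, 0, -2], [0.002, -0.08, 0], 0.004]
    - [[0, 0, -3], [0.003, -0.115, 0], 0.004]
    - [[0, 0, -5], [0.004, -0.15, 0], 0.004]
    - [[0, 0, -6], [0.005, -0.185, 0], 0.004]
    - [[0, 0, -8], [0.006, -0.22, 0], 0.004]
    - [[0, 0, -9], [0.007, -0.25, 0], 0.004]

```text
time: 13.25
tool_pos: [0.4979, -0.0048, 0.4142]
tcp_rot: [[0.997, 0.075, -0.001], [0.075, -0.997, 0.0], [-0.0, -0.001, -1.0]]
contact_force: [0.1, 0.4, -0.6]
width: 0.0077
gripper_force: 42.4
```

```bash
python3 - <<'E'
from h import *
s=st(); go((.529,.262,.4135),-76.4)
E
```

```text
t 13.25 pos [ 0.4979 -0.0048  0.4142] psi -85.72 tilt [-0.0005  0.0005] F [ 0.1  0.4 -0.6] w 0.0077 gf 42.37207353115082 q [-31.4  21.1  41.2 104.2 -15.8  60.6 -70. ]
turn [-0.03  0.02 -9.32] shift [ 0.0509 -0.2638  0.0008]
```

Request:
carry_out:
  increments:
    - [[0, 0, -1], [0.006, -0.03, 0], 0.004]
    - [[0, 0, -2], [0.013, -0.068, 0], 0.004]
    - [[0, 0, -4], [0.021, -0.106, 0], 0.004]
    - [[0, 0, -6], [0.028, -0.144, 0], 0.004]
    - [[0, 0, -7], [0.035, -0.182, 0], 0.004]
    - [[0, 0, -8], [0.042, -0.218, 0], 0.004]
    - [[0, 0, -9], [0.048, -0.248, 0], 0.004]
    - [[0, 0, -9.3], [0.051, -0.264, 0], 0.004]

```text
time: 13.92
tool_pos: [0.5294, 0.2645, 0.4134]
tcp_rot: [[0.971, 0.238, -0.001], [0.238, -0.971, 0.001], [-0.001, -0.001, -1.0]]
contact_force: [0.2, -0.3, -1.8]
width: 0.0075
gripper_force: 42.4
```

Request:
carry_out:
  increments:
    - [[0, 0, 0], [0, 0, 0], 0.004]
    - [[0, 0, 0], [0, 0, 0], 0.004]
    - [[0, 0, 0], [0, 0, 0.002], 0.004]
    - [[0, 0, 0], [0, 0, 0.005], 0.004]
    - [[0, 0, 0], [0, 0, 0.008], 0.004]
    - [[0, 0, 0], [0, 0, 0.01], 0.004]
    - [[0, 0, 0], [0, 0, 0.01], 0.004]
    - [[0, 0, 0], [0, 0, 0.01], 0.004]

```text
time: 14.58
tool_pos: [0.5299, 0.2592, 0.4044]
tcp_rot: [[0.973, 0.231, -0.0], [0.231, -0.973, -0.0], [-0.0, -0.0, -1.0]]
contact_force: [0.3, 0.7, -1.3]
width: 0.0066
gripper_force: 42.4
```

```bash
cat > meas.py <<'E'
from h import *
s=st(); pos=np.array(s["tool_pos"])
a=np.radians(13.6); e=np.array([[np.cos(a),np.sin(a)],[-np.sin(a),np.cos(a)]])
def cl(c):
    p,d=imaging.grab_frame(c); q=cloud(c,d).reshape(-1,3); f=np.isfinite(q).all(1); return p,np.c_[(q[:,:2]-np.array([.529,.262]))@e.T,q[:,2]][f]*1000,p.reshape(-1,3)[f].astype(int)
tl=e@(pos[:2]-np.array([.529,.262]))*1000; print("tool in stand frame mm",np.round(tl,1))
for c in("side","top"):
    p,l,rgb=cl(c); cv2.imwrite(f"pics/m_{c}_{s['time']:.2f}.png",p[:,:,::-1])
    for nm,lo,hi,yr in(("stand top",36,46,75),("cardL",100,112,0),("cardR",100,112,0),("held",140,165,0),("held carrier",215,245,0)):
        m=(l[:,2]>lo)&(l[:,2]<hi)&(abs(l[:,0])<75)
        if nm=="cardL": m&=abs(l[:,1]-40)<13
        elif nm=="cardR": m&=abs(l[:,1]+40)<13
        elif yr==0: m&=abs(l[:,1]-tl[1])<14
        else: m&=abs(l[:,1])<75
        if nm=="held carrier": m&=abs(l[:,0]-tl[0])>18
        if m.sum()<8: print(c,nm,m.sum()); continue
        q=l[m]; print(c,nm,m.sum(),"x",np.round(np.percentile(q[:,0],[1,50,99]),1),"y",np.round(np.percentile(q[:,1],[2,50,98]),1),"z",np.round(np.median(q[:,2]),1),"slope deg",round(np.degrees(np.polyfit(q[:,0],q[:,1],1)[0]),2), "rect",[np.round(v,1).tolist() for v in cv2.minAreaRect(q[:,:2].astype(np.float32))])
E
python3 meas.py
```

```text
t 14.58 pos [0.5299 0.2592 0.4044] psi -76.63 tilt [-0.0003 -0.    ] F [ 0.3  0.7 -1.3] w 0.0066 gf 42.39069163799286 q [-50.3  29.3  35.5  91.9 -18.3  64.7 -87.1]
tool in stand frame mm [ 0.2 -3. ]
side stand top 198 x [-57.8 -28.8  57.6] y [-62.3 -40.6  52.8] z 41.5 slope deg -29.03 rect [[0.7, -2.6], [123.1, 119.7], 88.0]
side cardL 57 x [-42.5   2.5  41.4] y [31.6 36.3 42.3] z 106.1 slope deg -0.5 rect [[-0.0, 36.1], [87.6, 12.6], 1.0]
side cardR 57 x [-43.   -1.6  41.5] y [-48.9 -43.1 -38.4] z 105.4 slope deg -0.68 rect [[-0.9, -43.7], [85.6, 11.3], 0.6]
side held 51 x [-43.4   0.4  41.8] y [-10.9  -5.1   1.1] z 159.5 slope deg 0.88 rect [[-0.5, -4.7], [12.5, 85.7], 89.9]
side held carrier 103 x [-43.5 -18.6  44.9] y [-15.   -6.5  -0.8] z 228.9 slope deg 0.78 rect [[0.8, -8.2], [19.3, 88.7], 86.2]
top stand top 437 x [-58.8 -24.4  54.2] y [-57.6 -10.7  54.3] z 41.7 slope deg -20.59 rect [[-1.1, 0.4], [118.6, 116.5], 89.9]
top cardL 21 x [-43.6 -11.7  16.3] y [36.  37.7 43.7] z 108.5 slope deg -0.36 rect [[-13.6, 40.2], [7.8, 60.2], 89.0]
top cardR 22 x [-44.4   8.7  39.5] y [-44.1 -42.9 -35.6] z 108.8 slope deg -1.37 rect [[-2.1, -39.5], [8.6, 85.1], 89.2]
top held 4
top held carrier 27 x [-45.4 -27.8 -18.4] y [-15.4 -10.2  -3.9] z 223.8 slope deg -12.09 rect [[-31.9, -9.9], [11.8, 27.6], 87.9]
```

Request:
carry_out:
  increments:
    - [[0, 0, 0.3], [0, -0.0015, 0], 0.004]
    - [[0, 0, 0.6], [0, -0.003, 0.005], 0.004]
    - [[0, 0, 0.6], [0, -0.003, 0.02], 0.004]
    - [[0, 0, 0.6], [0, -0.003, 0.04], 0.004]
    - [[0, 0, 0.6], [0, -0.003, 0.06], 0.004]
    - [[0, 0, 0.6], [0, -0.003, 0.08], 0.004]
    - [[0, 0, 0.6], [0, -0.003, 0.093], 0.004]
    - [[0, 0, 0.6], [0, -0.003, 0.1], 0.004]

```text
time: 15.35
tool_pos: [0.5285, 0.2628, 0.3023]
tcp_rot: [[0.975, 0.222, -0.003], [0.222, -0.975, -0.001], [-0.003, 0.001, -1.0]]
contact_force: [-0.8, -0.1, -0.9]
width: 0.0069
gripper_force: 42.4
```

```bash
python3 - <<'E'
from h import *
s=st(); pos=np.array(s["tool_pos"])
a=np.radians(13.); e=np.array([[np.cos(a),np.sin(a)],[-np.sin(a),np.cos(a)]])
p,d=imaging.grab_frame("side"); q=cloud("side",d).reshape(-1,3); f=np.isfinite(q).all(1); l=np.c_[(q[:,:2]-np.array([.529,.262]))@e.T,q[:,2]][f]*1000
print("tool local",e@(pos[:2]-np.array([.529,.262]))*1000)
for nm,y,z in(("L",36,105),("R",-44,105),("H",-3,143.5-5)):
    for lo,hi in((z-8,z+2),):
        m=(l[:,2]>lo)&(l[:,2]<hi)&(abs(l[:,0])<60)&(abs(l[:,1]-y)<12); k=l[m]; print(nm,len(k),np.round(np.percentile(k[:,0],[1,99]),1),np.median(k[:,1]),np.degrees(np.polyfit(k[:,0],k[:,1],1)[0]))
cv2.imwrite("pics/g4.png",cv2.resize(p[120:200,200:280,::-1],(600,600),interpolation=cv2.INTER_CUBIC))
E
```

```text
t 15.35 pos [0.5285 0.2628 0.3023] psi -77.19 tilt [-0.0025 -0.0013] F [-0.8 -0.1 -0.9] w 0.0069 gf 42.360257506370544 q [-48.6  35.   32.3  99.6 -22.8  52.2 -83.9]
tool local [-0.26853784  0.85407224]
L 8 [-44.3 -34.8] 36.004688560985514 17.99580610272899
R 50 [-40.6  41.8] -42.95332948845634 -0.35923705352760743
H 48 [-42.3  40.9] -3.90030098457152 -0.0925819084291672
```

View pics/g4.png

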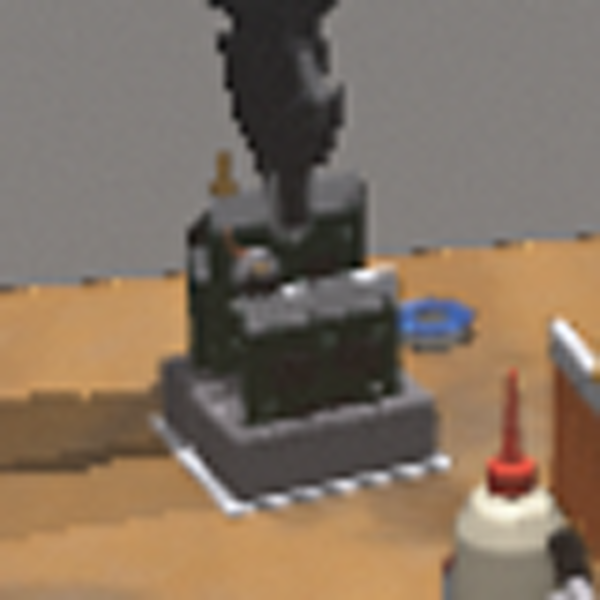

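Request:
carry_out:
  increments:
    - [[0, 0, 0], [0, 0, 0], 0.004]
    - [[0, 0, 0], [0, 0, 0.003], 0.004]
    - [[0, 0, 0], [0, 0, 0.006], 0.004]
    - [[0, 0, 0], [0, 0, 0.009], 0.004]
    - [[0, 0, 0], [0, 0, 0.012], 0.004]
    - [[0, 0, 0], [0, 0, 0.014], 0.004]
    - [[0, 0, 0], [0, 0, 0.016], 0.004]
    - [[0, 0, 0], [0, 0, 0.016], 0.004]

```text
time: 16.07
tool_pos: [0.5291, 0.2625, 0.2881]
tcp_rot: [[0.975, 0.222, -0.001], [0.222, -0.975, -0.0], [-0.001, 0.0, -1.0]]
contact_force: [-0.7, 0.4, -1.0]
width: 0.0073
gripper_force: 42.4
```

```bash
python3 - <<'E'
from h import *
s=st(); print(s["ft_torque"])
E
```

```text
t 16.07 pos [0.5291 0.2625 0.2881] psi -77.19 tilt [-0.0006 -0.0002] F [-0.7  0.4 -1. ] w 0.0073 gf 42.366989850997925 q [-48.2  35.9  31.7 100.5 -23.6  50.4 -83.2]
[-0.01640088 -0.05146205  0.02554955]
```

Request:
carry_out:
  increments:
    - [[0, 0, 0], [0, 0, 0.002], 0.004]
    - [[0, 0, 0], [0, 0, 0.005], 0.004]
    - [[0, 0, 0], [0, 0, 0.008], 0.004]
    - [[0, 0, 0], [0, 0, 0.011], 0.004]
    - [[0, 0, 0], [0, 0, 0.014], 0.004]
    - [[0, 0, 0], [0, 0, 0.016], 0.004]
    - [[0, 0, 0], [0, 0, 0.018], 0.004]
    - [[0, 0, 0], [0, 0, 0.018], 0.004]

```text
time: 16.73
tool_pos: [0.5291, 0.2625, 0.27]
tcp_rot: [[0.975, 0.222, -0.001], [0.222, -0.975, -0.0], [-0.001, 0.0, -1.0]]
contact_force: [0.2, -0.0, -2.3]
width: 0.0072
gripper_force: 42.4
```

```bash
python3 - <<'E'
from h import *
s=st(); print(s["ft_torque"])
E
```

```text
t 16.73 pos [0.5291 0.2625 0.27  ] psi -77.19 tilt [-0.0006 -0.0003] F [ 0.2 -0.  -2.3] w 0.0072 gf 42.38615691661835 q [-47.6  37.1  30.9 101.6 -24.5  48.2 -82.4]
[0.03095896 0.02106608 0.01154524]
```

Clean. Final ~10 mm, slowly, until it touches the floor.

Request:
carry_out:
  increments:
    - [[0, 0, 0], [0, 0, 0.002], 0.004]
    - [[0, 0, 0], [0, 0, 0.004], 0.004]
    - [[0, 0, 0], [0, 0, 0.006], 0.004]
    - [[0, 0, 0], [0, 0, 0.007], 0.004]
    - [[0, 0, 0], [0, 0, 0.008], 0.004]
    - [[0, 0, 0], [0, 0, 0.0085], 0.004]
    - [[0, 0, 0], [0, 0, 0.009], 0.004]
    - [[0, 0, 0], [0, 0, 0.009], 0.004]

```text
time: 17.4
tool_pos: [0.5292, 0.2625, 0.2614]
tcp_rot: [[0.975, 0.222, -0.0], [0.222, -0.975, -0.0], [-0.0, 0.0, -1.0]]
contact_force: [-0.5, -0.7, -1.8]
width: 0.0072
gripper_force: 42.4
```

```bash
python3 - <<'E'
from h import *
s=st(); print(s["ft_torque"])
E
```

```text
t 17.4 pos [0.5292 0.2625 0.2614] psi -77.19 tilt [-0. -0.] F [-0.5 -0.7 -1.8] w 0.0072 gf 42.36390709877014 q [-47.3  37.7  30.5 102.  -25.   47.1 -81.9]
[0.09090377 0.07659176 0.01811933]
```

Request:
carry_out:
  increments:
    - [[0, 0, 0], [0, 0, 0.0005], 0.004]
    - [[0, 0, 0], [0, 0, 0.001], 0.004]
    - [[0, 0, 0], [0, 0, 0.0015], 0.004]
    - [[0, 0, 0], [0, 0, 0.002], 0.004]
    - [[0, 0, 0], [0, 0, 0.002], 0.004]
    - [[0, 0, 0], [0, 0, 0.002], 0.004]
    - [[0, 0, 0], [0, 0, 0.002], 0.004]
    - [[0, 0, 0], [0, 0, 0.002], 0.004]

```text
time: 18.07
tool_pos: [0.5293, 0.2624, 0.2602]
tcp_rot: [[0.975, 0.222, 0.001], [0.222, -0.975, 0.001], [0.001, -0.0, -1.0]]
contact_force: [-1.6, 0.0, 4.7]
width: 0.0074
gripper_force: 43.4
```

```bash
python3 - <<'E'
from h import *
s=st(); print(s["ft_torque"])
E
```

```text
t 18.07 pos [0.5293 0.2624 0.2602] psi -77.2 tilt [0.0005 0.0006] F [-1.6  0.   4.7] w 0.0074 gf 43.369393944740295 q [-47.3  37.8  30.4 102.1 -25.1  46.9 -81.9]
[0.0008786  0.31772623 0.02340353]
```

Request:
carry_out:
  increments:
    - [[0, 0, 0], [0, 0, 0], 0.012]
    - [[0, 0, 0], [0, 0, 0], 0.022]
    - [[0, 0, 0], [0, 0, 0], 0.024]
    - [[0, 0, 0], [0, 0, 0], 0.024]
    - [[0, 0, 0], [0, 0, 0], 0.024]
    - [[0, 0, 0], [0, 0, 0], 0.024]
    - [[0, 0, 0], [0, 0, 0], 0.024]
    - [[0, 0, 0], [0, 0, 0], 0.024]

```text
time: 18.73
tool_pos: [0.5292, 0.2625, 0.2594]
tcp_rot: [[0.975, 0.222, -0.0], [0.222, -0.975, -0.0], [-0.0, 0.0, -1.0]]
contact_force: [-1.5, 0.3, -0.7]
width: 0.0245
gripper_force: 0.0
```

Request:
carry_out:
  increments:
    - [[0, 0, 0], [0, 0, -0.008], 0.024]
    - [[0, 0, 0], [0, 0, -0.018], 0.024]
    - [[0, 0, 0], [0, 0, -0.03], 0.024]
    - [[0, 0, 0], [0, 0, -0.045], 0.024]
    - [[0, 0, 0], [0, 0, -0.065], 0.024]
    - [[0, 0, 0], [0, 0, -0.085], 0.024]
    - [[0, 0, 0], [0, 0, -0.11], 0.024]
    - [[0, 0, 0], [0, 0, -0.135], 0.024]

```text
time: 19.4
tool_pos: [0.529, 0.2622, 0.3966]
tcp_rot: [[0.975, 0.221, 0.0], [0.221, -0.975, -0.0], [0.0, 0.0, -1.0]]
contact_force: [0.7, -0.6, 0.2]
width: 0.0242
gripper_force: 0.0
```

```bash
python3 - <<'E'
from h import *
s=st(); pos=np.array(s["tool_pos"])
a=np.radians(13.); e=np.array([[np.cos(a),np.sin(a)],[-np.sin(a),np.cos(a)]])
p,d=imaging.grab_frame("side"); q=cloud("side",d).reshape(-1,3); f=np.isfinite(q).all(1); l=np.c_[(q[:,:2]-np.array([.529,.262]))@e.T,q[:,2]][f]*1000
for nm,y in(("L",36),("R",-44),("H",-3)):
    m=(l[:,2]>88)&(l[:,2]<125)&(abs(l[:,0])<60)&(abs(l[:,1]-y)<12)
    k=l[m]; top=k[(k[:,0]>-10)]; print(nm,len(k),np.round(np.percentile(k[:,0],[1,99]),1),"y",np.median(k[:,1]),"topz",np.percentile(top[:,2],98) if len(top) else None)
print([np.round(r["xyz"],4).tolist()+[round(float(r["score"]),2)] for r in spotter.spot_point("side","sensor_card")[:3]])
for t in("bail_grip_left","bail_grip_right"): print([np.round(r["xyz"],4).tolist()+[round(float(r["score"]),2)] for r in spotter.spot_point("side",t)[:2]])
go((.525,.262,.3955),-77.2);go((.56,.08,.42),-40);
cv2.imwrite("pics/g5.png",cv2.resize(p[120:270,200:300,::-1],(400,600),interpolation=cv2.INTER_CUBIC))
E
```

```text
t 19.4 pos [0.529  0.2622 0.3966] psi -77.22 tilt [ 0.0004 -0.    ] F [ 0.7 -0.6  0.2] w 0.0242 gf 0.0 q [-50.6  29.7  35.5  92.6 -18.7  63.8 -87.5]
L 91 [-45.2  41.2] y 37.68886449783694 topz 115.07717557424155
R 145 [-43.3  42.2] y -42.1624026235004 topz 115.40116357118293
H 80 [-44.4  41.3] y -3.877965503560458 topz 115.39577459801288
[[0.6593, 0.1288, -0.0, 0.66], [0.5328, 0.2629, 0.0083, 0.52]]
[[0.5951, -0.1035, 0.1136, 0.55]]
[[0.5746, -0.3164, 0.1163, 0.7], [0.5316, 0.262, 0.012, 0.54]]
turn [-0.05 -0.13  0.  ] shift [-0.0042 -0.0006  0.0004]
turn [-1.00e-02 -1.40e-01 -3.72e+01] shift [-0.0103  0.1846 -0.0242]
```

View pics/g5.png

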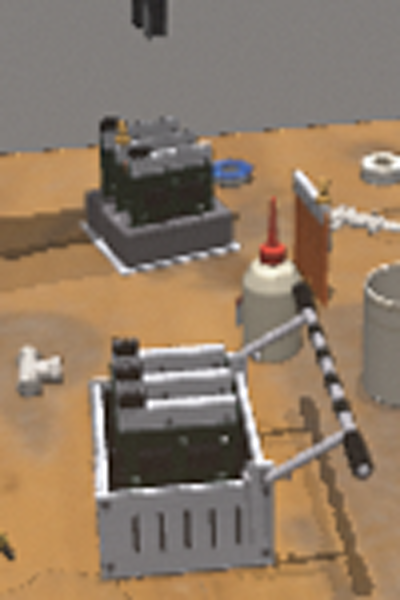

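```bash
python3 - <<'E'
from h import *
go((.595,-.098,.37),-4.9)
E
```

```text
turn [ 4.00e-02 -1.40e-01 -7.23e+01] shift [-0.0158  0.3659  0.0256]
```

Request:
carry_out:
  increments:
    - [[0, 0, -3], [0, 0.012, 0], 0.024]
    - [[0, 0, -8], [-0.001, 0.035, 0], 0.04]
    - [[0, 0, -14], [-0.003, 0.06, 0], 0.06]
    - [[0, 0, -20], [-0.004, 0.085, 0], 0.07]
    - [[0, 0, -26], [-0.005, 0.11, 0], 0.07]
    - [[0, 0, -32], [-0.006, 0.135, 0], 0.07]
    - [[0, 0, -38], [-0.007, 0.16, 0], 0.07]
    - [[0, 0, -42], [-0.008, 0.185, 0], 0.07]

```text
time: 20.27
tool_pos: [0.5621, 0.0791, 0.3937]
tcp_rot: [[0.572, 0.82, -0.002], [0.82, -0.572, -0.0], [-0.001, -0.001, -1.0]]
contact_force: [-0.8, -0.7, 0.2]
width: 0.0695
gripper_force: 0.0
```

```bash
python3 - <<'E'
from h import *
st();go((.595,-.098,.37),-4.9)
E
```

```text
t 20.27 pos [0.5621 0.0791 0.3937] psi -34.87 tilt [-0.0018 -0.0004] F [-0.8 -0.7  0.2] w 0.0695 gf 0.0 q [-26.6  25.9  24.6  96.1 -12.   60.7 -33.1]
turn [ -0.09   0.05 -29.97] shift [-0.1265  0.1283  0.0237]
```

Request:
carry_out:
  increments:
    - [[0, 0, -5], [-0.018, 0.018, 0], 0.07]
    - [[0, 0, -10], [-0.038, 0.038, 0], 0.07]
    - [[0, 0, -15], [-0.058, 0.058, 0], 0.07]
    - [[0, 0, -20], [-0.078, 0.079, 0], 0.07]
    - [[0, 0, -25], [-0.098, 0.1, 0], 0.07]
    - [[0, 0, -29.5], [-0.116, 0.118, 0.01], 0.07]
    - [[0, 0, -29.5], [-0.126, 0.128, 0.02], 0.07]
    - [[0, 0, -29.5], [-0.126, 0.128, 0.023], 0.07]

```text
time: 20.93
tool_pos: [0.5936, -0.1008, 0.3694]
tcp_rot: [[0.105, 0.994, -0.003], [0.994, -0.105, -0.002], [-0.002, -0.003, -1.0]]
contact_force: [-1.0, -1.3, -0.7]
width: 0.0699
gripper_force: 0.0
```

```bash
python3 - <<'E'
from h import *
st();go((.595,-.098,.2703),-4.9)
imaging.grab_frame("side")
print([np.round(r["xyz"],4).tolist()+[round(float(r["score"]),2)] for r in spotter.spot_point("side","bail_grip_left")[:2]])
E
```

```text
t 20.93 pos [ 0.5936 -0.1008  0.3694] psi -6.01 tilt [-0.0034 -0.002 ] F [-1.  -1.3 -0.7] w 0.0699 gf 0.0 q [-3.5 29.4 17.3 92.8 -9.6 59.4 10.5]
turn [-0.18  0.13 -1.11] shift [0.0031 0.0015 0.0991]
[[0.592, -0.1037, 0.1116, 0.57]]
```

Request:
carry_out:
  increments:
    - [[0, 0, -0.5], [0, 0, 0.015], 0.07]
    - [[0, 0, -0.5], [0, 0, 0.04], 0.07]
    - [[0, 0, -0.5], [0, 0, 0.065], 0.07]
    - [[0, 0, -0.5], [0, 0, 0.085], 0.07]
    - [[0, 0, -0.5], [0, 0, 0.096], 0.06]
    - [[0, 0, -0.5], [0, 0, 0.1], 0.045]
    - [[0, 0, -0.5], [0, 0, 0.1], 0.03]
    - [[0, 0, -0.5], [0, 0, 0.1], 0.03]

```text
time: 21.7
tool_pos: [0.5948, -0.096, 0.2724]
tcp_rot: [[0.09, 0.996, 0.001], [0.996, -0.09, -0.0], [0.0, 0.001, -1.0]]
contact_force: [0.3, 0.1, 0.3]
width: 0.0298
gripper_force: 0.0
```

Request:
carry_out:
  increments:
    - [[0, 0, 0], [0, 0, 0], 0.008]
    - [[0, 0, 0], [0, 0, 0], 0.008]
    - [[0, 0, 0], [0, 0, 0], 0.008]
    - [[0, 0, 0], [0, 0, 0], 0.008]
    - [[0, 0, 0], [0, 0, 0], 0.008]
    - [[0, 0, 0], [0, 0, 0], 0.008]
    - [[0, 0, 0], [0, 0, 0], 0.008]
    - [[0, 0, 0], [0, 0, 0], 0.008]
  grip_force: 25

```text
time: 22.37
tool_pos: [0.5948, -0.0964, 0.2728]
tcp_rot: [[0.09, 0.996, 0.002], [0.996, -0.09, -0.0], [0.0, 0.002, -1.0]]
contact_force: [-1.1, 1.0, 6.7]
width: 0.0132
gripper_force: 24.6
```

```bash
python3 - <<'E'
from h import *
st()
E
```

```text
t 22.37 pos [ 0.5948 -0.0964  0.2728] psi -5.18 tilt [ 0.0022 -0.    ] F [-1.1  1.   6.7] w 0.0132 gf 24.578835368156433 q [ -2.5  35.1  15.1  99.5 -11.9  46.8  13. ]
```

Request:
carry_out:
  increments:
    - [[0, 0, 0], [0, -0.0034, -0.005], 0.008]
    - [[0, 0, 0], [0, -0.0089, -0.0115], 0.008]
    - [[0, 0, 0], [0, -0.0153, -0.0172], 0.008]
    - [[0, 0, 0], [0, -0.0223, -0.0221], 0.008]
    - [[0, 0, 0], [0, -0.0299, -0.026], 0.008]
    - [[0, 0, 0], [0, -0.0379, -0.0289], 0.008]
    - [[0, 0, 0], [0, -0.0463, -0.0307], 0.008]
    - [[0, 0, 0], [0, -0.0548, -0.0315], 0.008]

```text
time: 23.03
tool_pos: [0.5418, -0.0921, 0.3061]
tcp_rot: [[0.09, 0.996, 0.01], [0.996, -0.09, -0.002], [-0.001, 0.01, -1.0]]
contact_force: [4.8, -2.2, 7.4]
width: 0.0132
gripper_force: 25.8
```

```bash
python3 - <<'E'
from h import *
st()
E
```

```text
t 23.03 pos [ 0.5418 -0.0921  0.3061] psi -5.19 tilt [ 0.0099 -0.0018] F [ 4.8 -2.2  7.4] w 0.0132 gf 25.752680897712708 q [ -3.6  28.8  16.1 105.8 -10.7  46.3  12.7]
```

Request:
carry_out:
  increments:
    - [[0, 0, 0], [0, -0.0085, 0.0004], 0.008]
    - [[0, 0, 0], [0, -0.017, 0.0019], 0.008]
    - [[0, 0, 0], [0, -0.0251, 0.0044], 0.008]
    - [[0, 0, 0], [0, -0.0329, 0.008], 0.008]
    - [[0, 0, 0], [0, -0.0401, 0.0126], 0.008]
    - [[0, 0, 0], [0, -0.0467, 0.018], 0.008]
    - [[0, 0, 0], [0, -0.0524, 0.0243], 0.008]
    - [[0, 0, 0], [0, -0.0574, 0.0315], 0.008]

```text
time: 23.7
tool_pos: [0.4824, -0.0865, 0.2711]
tcp_rot: [[0.091, 0.996, 0.001], [0.996, -0.091, -0.0], [-0.0, 0.001, -1.0]]
contact_force: [9.6, -2.0, 43.9]
width: 0.0129
gripper_force: 31.5
```

Request:
carry_out:
  increments:
    - [[0, 0, 0], [0, 0, 0], 0.008]
    - [[0, 0, 0], [0, 0, 0], 0.008]
    - [[0, 0, 0], [0, 0, 0], 0.05]
    - [[0, 0, 0], [0, 0, 0], 0.05]
    - [[0, 0, 0], [0, 0, 0], 0.05]
    - [[0, 0, 0], [0, 0, 0], 0.05]
    - [[0, 0, 0], [0, 0, 0], 0.05]
    - [[0, 0, 0], [0, 0, 0], 0.05]

```text
time: 24.37
tool_pos: [0.4825, -0.086, 0.2712]
tcp_rot: [[0.09, 0.996, -0.001], [0.996, -0.09, 0.0], [0.0, -0.001, -1.0]]
contact_force: [0.4, 0.1, -0.3]
width: 0.0502
gripper_force: 0.0
```

Request:
carry_out:
  increments:
    - [[0, 0, 0], [0, 0, -0.01], 0.05]
    - [[0, 0, 0], [0, 0, -0.03], 0.05]
    - [[0, 0, 0], [0, 0, -0.05], 0.05]
    - [[0, 0, 0], [0, 0, -0.07], 0.05]
    - [[0, 0, 0], [0, 0, -0.09], 0.05]
    - [[0, 0, 0], [0, 0, -0.105], 0.05]
    - [[0, 0, 0], [0, 0, -0.11], 0.05]
    - [[0, 0, 0], [0, 0, -0.11], 0.05]

```text
time: 25.03
tool_pos: [0.4828, -0.0863, 0.3824]
tcp_rot: [[0.09, 0.996, 0.002], [0.996, -0.09, -0.0], [0.0, 0.002, -1.0]]
contact_force: [-0.6, 0.0, 0.3]
width: 0.0498
gripper_force: 0.0
```

```bash
python3 - <<'E'
from h import *
st()
p,_=imaging.grab_frame("side")
for t in("bail_grip_left","bail_grip_right","sensor_card"): print([np.round(r["xyz"],4).tolist()+[round(float(r["score"]),2)] for r in spotter.spot_point("side",t)[:2]])
cv2.imwrite("pics/g6.png",cv2.resize(p[120:270,200:300,::-1],(400,600),interpolation=cv2.INTER_CUBIC))
E
```

```text
t 25.03 pos [ 0.4828 -0.0863  0.3824] psi -5.19 tilt [ 0.0024 -0.    ] F [-0.6  0.   0.3] w 0.0498 gf 0.0 q [ -6.2  19.   18.4 108.   -7.3  54.   10.3]
[[0.4817, -0.0954, 0.1178, 0.52], [0.4758, -0.2004, 0.0001, 0.48]]
[[0.4608, -0.3104, 0.1168, 0.74]]
[[0.6576, 0.1288, -0.0027, 0.61]]
```

View pics/g6.png

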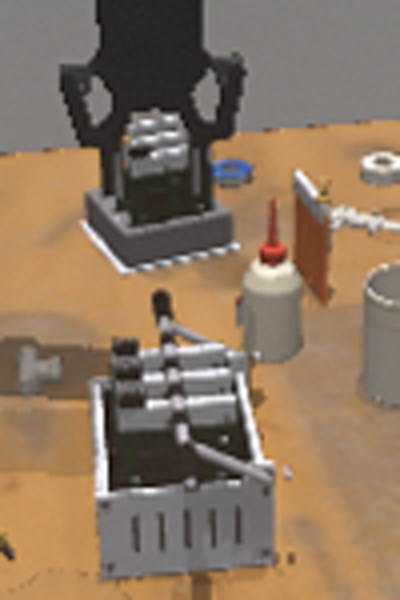

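The bail is down over the three remaining cards, the sensor card stands in the stand and the robot touches nothing, so I am handing the job in.

```bash
python3 -c "
from workcell import close_job; print(close_job())"
```

```text
the job is handed in; nothing more can be done
None
```

The job is handed in: the sensor card stands home in the stand's middle slot, and the bail is down over the three seated cards with nothing else disturbed. The last picture and measurements bear this out, but the hand-in returned no verdict.

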